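Set out the blue pipe fittings on their picture tiles

TASK

Set out the sample parts for the pipe-welding lesson: pick the four blue fittings (elbow, tee, round adapter with the steel ring, valve with the red handwheel) from the bench and put each one in the middle of the white tile that shows its picture, resting flat the way up it is now; which way round it points does not matter. Leave the grey elbow and grey tee where they are.

Things in the scene. Friction and masses are not known exactly. Their poses are not given: they have to be found in the camera images.
- blue_elbow: Blue plastic pipe elbow, L-shaped from above, about 60 g. Lies flat, top 34 mm. Origin: middle of its 57 x 57 mm outline, on the underside. Leg axes cross at (-11.5, -11.5) mm, 17 mm up; legs run along +x and +y, ending 40 mm from the crossing, the outer 24 mm a collar of 34 mm diameter (best grip: across a collar, 29 mm from the crossing).
- blue_tee: Blue plastic pipe tee, T-shaped from above, about 80 g. Lies flat, top 34 mm. Origin: middle of its 57 (x) x 80 (y) mm outline, on the underside. Leg axes cross at (-11.5, 0) mm, 17 mm up; legs run along +x, +y and -y, ending 40 mm from the crossing, the outer 24 mm a collar of 34 mm diameter (best grip: across a collar, 29 mm from the crossing).
- adapter: Blue round threaded adapter with a steel ring on top and a dark bore, about 160 g. It stands upright: blue body 56 mm diameter and 34 mm high, the steel ring above it 44 mm diameter, top at 44 mm. Origin: centre of its underside; z up along its axis.
- valve: Blue stop valve with a red round handwheel on top, about 180 g. Body 80 mm long along its y, 34 mm wide, 34 mm high, flat underneath; handwheel 42 mm diameter, 54 to 66 mm above the underside, over the middle of the body; it does not turn and is a good grip. Origin: centre of its underside; z up.
- grey_elbow: Grey plastic elbow, stays where it is; same shape as the blue one. Lies flat, top 34 mm. Origin: middle of its 57 x 57 mm outline, on the underside. Leg axes cross at (-11.5, -11.5) mm, 17 mm up; legs run along +x and +y, ending 40 mm from the crossing, the outer 24 mm a collar of 34 mm diameter (best grip: across a collar, 29 mm from the crossing).
- grey_tee: Grey plastic tee, stays where it is; same shape as the blue one. Lies flat, top 34 mm. Origin: middle of its 57 (x) x 80 (y) mm outline, on the underside. Leg axes cross at (-11.5, 0) mm, 17 mm up; legs run along +x, +y and -y, ending 40 mm from the crossing, the outer 24 mm a collar of 34 mm diameter (best grip: across a collar, 29 mm from the crossing).
- tile_elbow: White square tile 88 x 88 mm, 6 mm thick, fixed to the bench, with a black full-size picture of the elbow (an L) in its middle. Origin: centre of its underside (top face at z = 6 mm); x and y along its edges.
- tile_tee: White square tile 88 x 88 mm, 6 mm thick, fixed to the bench, with a black full-size picture of the tee (a T) in its middle. Origin: centre of its underside (top face at z = 6 mm); x and y along its edges.
- tile_adapter: White square tile 88 x 88 mm, 6 mm thick, fixed to the bench, with a black full-size picture of the adapter (a ring of 56 mm diameter with a white middle) in its middle. Origin: centre of its underside (top face at z = 6 mm); x and y along its edges.
- tile_valve: White square tile 88 x 88 mm, 6 mm thick, fixed to the bench, with a black full-size picture of the valve (a bar with a red disc in the middle) in its middle. Origin: centre of its underside (top face at z = 6 mm); x and y along its edges.

How it is judged:
At the end, for the whole second after the job is handed in: Each blue fitting rests on the tile with its own picture, its origin within 15 mm of the tile's centre (seen from above), 2 to 10 mm above the tile's underside, upright within 0.15 rad, at rest and released; the grey elbow and tee are within 25 mm of their starting places (horizontal distance between blue_elbow and tile_elbow below 0.015 m and z of blue_elbow in the frame of tile_elbow between 0.002 and 0.01 m and angle between each of blue_elbow, blue_tee, adapter, valve's own z axis and vertical below 0.15 rad and linear speed of each of blue_elbow, blue_tee, adapter, valve below 0.02 m/s and horizontal distance between blue_tee and tile_tee below 0.015 m and z of blue_tee in the frame of tile_tee between 0.002 and 0.01 m and horizontal distance between adapter and tile_adapter below 0.015 m and z of adapter in the frame of tile_adapter between 0.002 and 0.01 m and horizontal distance between valve and tile_valve below 0.015 m and z of valve in the frame of tile_valve between 0.002 and 0.01 m and distance of each of grey_elbow, grey_tee from where it was at the start of the episode below 0.025 m); the robot touches nothing.
It fails at once if a grey fitting is moved more than 25 mm (distance of any of grey_elbow, grey_tee from where it was at the start of the episode above 0.025 m).
It also fails if it takes over 112 s, if anything falls off the work surface, if the arm or the gripper's body presses on something with over 40 N, if the wrist force passes 120 N, or if a joint passes its speed limit or range.

ROBOT

A 6-joint arm with a two-finger parallel gripper is mounted at the origin on the work surface. World frame = base frame: x ahead of the robot, y to its left, z up, the work surface at z = 0. Lengths are in m, angles in rad, forces in N, time in s.
With the tool pointing down it reaches from about 0.35 to 0.85 m from the base axis. Payload 8.1 kg.
Tool frame: the origin (TCP) lies between the finger pads; the fingertips stand 8 mm ahead of it and the grasp point (between the pads) lies 11 mm behind it; z points along the fingers, y is the line along which they close (so a half turn about z gives the same grasp; the last joint's range is limited). The gripper opens to 93 mm and grips with 3 to 60 N. Pads are 15 mm wide; open, the fingers measure 128 mm over their backs; the gripper's body (75 mm by 188 mm) begins 65 mm behind the grasp point.
Start: joints at [1.265, 0.13, 1.488, -0, 1.523, -0.085], TCP at [0.131, 0.585, 0.227] pointing down, gripper open.
Joint ranges: [-2.96, 2.96], [-0.89, 2.26], [0.02, 2.5], [-1.34, 4.48], [0, 2.73], [-2.66, 2.66]. Speed limits (rad/s): [2.39, 2.39, 2.79, 3.14, 3.14, 3.14].

INTERFACE

Orientations are given as a 3x3 rotation matrix whose columns are the frame's x, y, z axes.
In Python, from bench import ctrl gives the robot as it stands.
- The arm moves only by the shell command python3 inch.py 'ROWS' [FORCE]. ROWS is rows parted by semicolons, their numbers by spaces, 1 to 10 of them, each of 7 numbers: the finger opening in m, then dx, dy, dz in m, then a rotation vector rx, ry, rz in rad; each row is the pose to reach, as a shift and turn from the pose commanded when the command began, along the tool's axes at that moment; what a row does not reach only later rows make up. A row lasts 1/10 s, in which the tool goes at most 0.05 m and 0.15 rad, less where a joint would pass 70% of its speed; a pose out of reach is approached as far as the arm can. The fingers move at their own pace and stop on an object; FORCE is the grip in N (left out, the last holds). Time passes only in rows, so rows that do not move let the fingers close. It prints the time, the measured TCP pose, the force, the opening and the grip force at its end.
- ctrl.observe(): the state, without advancing time (a new reading comes with each control period).
- ctrl.camera(name): name is "side" or "top"; returns the picture (384x512x3 uint8, red, green, blue); there is no depth.
- ctrl.calibration(name): a dict with "mtx" (3x3 intrinsics, pixels), "k1" (the pictures are not rectified: a ray, as slopes to the right and down, at radius r is drawn at 1 + k1 r^2 times it, then the intrinsics apply), "T" (4x4, takes a point from camera to world coordinates). Camera axes: x right, y up, looking along -z (the intrinsics and any distortion apply to the point x, -y, -z); pixel columns grow to the right and rows downward; lengths in m; the calibration is good to about 2 mm. A picture is of the moment at which its call begins. calibration takes no time and is no camera call.
- ctrl.job_done(): hands the job in; it is judged then, once.
The state is a dict: "clock": time; "q": joint angles; "joint_vel": joint speeds; "joint_efforts": joint torques, N m; "tool_pos": TCP position; "tool_rot": TCP orientation; "force": force on the tool from outside, world axes, zero at the start; "moment": the same for the moment, N m; "grip_width": finger opening in m; "grip_force": force on a finger pad.
Only numpy, scipy, OpenCV 4.12 (cv2) and the standard library are available. Lean on these libraries where they do the work, as an engineer would, in place of code of your own. Each camera call takes 0.05 s, during which the arm holds its last target. There are 200 camera calls.

## Working session

There is one attempt and no reset: what is moved stays moved. The work goes in short steps, Python scripts to look and compute and a shell command to move; the robot and the scene stay as the last step left them, time stands still between calls to the robot, and variables do not carry over. Pictures are saved under pics/ and viewed, at most 14 in all, crops included, and the job is handed in when it is done.

```bash
ls; mkdir -p pics; python3 - <<'E'
from bench import ctrl
import cv2
for n in("top","side"):
    im=ctrl.camera(n); cv2.imwrite(f"pics/{n}0.png",im[...,::-1]); c=ctrl.calibration(n); print(n,c)
s=ctrl.observe(); print(s)
E
```

```text
bench.py
inch.py
pics
top {'mtx': array([[454.83772986,   0.        , 249.74204177],
       [  0.        , 454.83772986, 191.74151188],
       [  0.        ,   0.        ,   1.        ]]), 'k1': -0.10757997805400732, 'T': array([[ 0.02672367,  0.98049128, -0.19473751,  0.25824544],
       [-0.9995959 ,  0.02809867,  0.00430137, -0.00205785],
       [ 0.00968932,  0.19454387,  0.98084596,  1.4259786 ],
       [ 0.        ,  0.        ,  0.        ,  1.        ]])}
side {'mtx': array([[381.48286071,   0.        , 259.19611624],
       [  0.        , 381.48286071, 193.33433503],
       [  0.        ,   0.        ,   1.        ]]), 'k1': 0.0350766759707841, 'T': array([[ 0.81606647,  0.41960553, -0.39745027,  0.12026136],
       [-0.57794545,  0.59700633, -0.55638342, -0.57023156],
       [ 0.00381877,  0.68375042,  0.72970595,  0.77973667],
       [ 0.        ,  0.        ,  0.        ,  1.        ]])}
{'clock': 0.1, 'q': array([ 1.26461027e+00,  1.31105966e-01,  1.48917353e+00,  4.15652492e-07,
        1.52299640e+00, -8.54103304e-02]), 'joint_vel': array([-1.27582562e-03,  9.10480344e-05, -2.44565674e-03,  4.72915112e-04,
        2.11149201e-03, -6.59472006e-05]), 'joint_efforts': array([ 1.15936564e-03, -5.61333239e+01, -4.93104136e+01,  7.71756889e-02,
        2.88474967e-02, -8.41064434e-05]), 'tool_pos': array([0.13122385, 0.58495882, 0.22567847]), 'tool_rot': array([[-9.75727827e-01,  2.18986185e-01, -5.07765379e-04],
       [ 2.18986726e-01,  9.75726518e-01, -1.60482787e-03],
       [ 1.44005013e-04, -1.67706909e-03, -9.99998583e-01]]), 'force': array([-0.01601682, -0.73202322, -0.53537112]), 'moment': array([ 0.04363051, -0.00914415, -0.00115877]), 'grip_force': 0.0, 'grip_width': 0.0928800532198934}
```
View pics/top0.png

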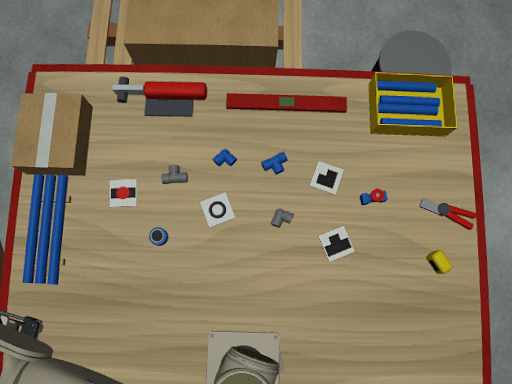

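View pics/side0.png

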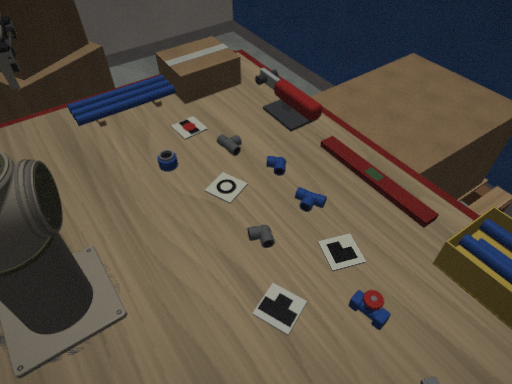

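```bash
cat > h.py <<'E'
import numpy as np, cv2
from bench import ctrl
def cam(n):
    c=ctrl.calibration(n); T=c["T"]; return c["mtx"],np.array([c["k1"],0,0,0,0]),T[:3,:3]@np.diag([1,-1,-1]),T[:3,3]
def rays(n,px):
    K,d,R,o=cam(n); p=cv2.undistortPoints(np.float64(px).reshape(-1,1,2),K,d).reshape(-1,2)
    return o,np.c_[p,np.ones(len(p))]@R.T
def plane(n,px,z):
    o,v=rays(n,px); return (o+v*((z-o[2])/v[:,2])[:,None])[:,:2]
def pix(n,P):
    K,d,R,o=cam(n); return cv2.projectPoints(np.float64(P).reshape(-1,1,3),cv2.Rodrigues(R.T)[0],-R.T@o,K,d)[0].reshape(-1,2)
def tri(a,b):  # pixel in top, pixel in side -> point, miss
    A=[rays("top",[a]),rays("side",[b])]; M=0;y=0
    for o,v in A:
        v=v[0]/np.linalg.norm(v); Q=np.eye(3)-np.outer(v,v); M=M+Q; y=y+Q@o
    P=np.linalg.solve(M,y)
    return P,np.hypot(*(pix("side",P)[0]-b))
def masks(im):
    H=cv2.cvtColor(im,cv2.COLOR_RGB2HSV); h,s,v=cv2.split(H)
    return dict(blue=((h>100)&(h<125)&(s>120)&(v>50)),red=((h<8)|(h>172))&(s>150)&(v>90),
                white=(s<40)&(v>170),grey=(s<60)&(v>40)&(v<170))
def blobs(m,lo=25,hi=2500):
    cs,_=cv2.findContours(m.astype(np.uint8),cv2.RETR_EXTERNAL,cv2.CHAIN_APPROX_NONE)
    out=[]
    for c in cs:
        a=cv2.contourArea(c)
        if lo<a<hi:
            f=np.zeros(m.shape,np.uint8); cv2.drawContours(f,[c],-1,1,-1)
            ys,xs=np.nonzero(f&m); out.append((c[:,0],np.c_[xs,ys],(xs.mean(),ys.mean()),a))
    return out
E
python3 - <<'E'
from h import *
for n in("top","side"):
    im=cv2.imread(f"pics/{n}0.png")[...,::-1].copy(); M=masks(im)
    for k in M:
        for c,p,m,a in blobs(M[k],40,1200): 
            w=plane(n,[m],.017)[0]
            if .3<np.hypot(*w)<.85: print(n,k,np.round(m,1),a,np.round(w,3))
im=cv2.imread("pics/top0.png"); cv2.imwrite("pics/crop.png",cv2.resize(im[140:270,100:400],(780,338),interpolation=cv2.INTER_CUBIC))
E
```

```text
top blue [159.1 236.6] 227.5 [0.388 0.269]
top blue [365.9 198.7] 75.0 [ 0.526 -0.378]
top blue [ 57.1 229.7] 933.0 [0.399 0.597]
top blue [ 44.9 228.6] 938.5 [0.4   0.637]
top blue [ 32.7 228.3] 939.0 [0.4   0.678]
top blue [275.1 162.6] 264.0 [ 0.635 -0.087]
top blue [224.3 157.6] 186.5 [0.647 0.076]
top red [376.9 194.8] 113.0 [ 0.54  -0.414]
top red [122.4 192.5] 109.5 [0.524 0.396]
top red [  9.6 240.4] 972.0 [0.358 0.751]
top white [340.6 254.2] 96.5 [ 0.349 -0.295]
top white [332.7 235.2] 205.0 [ 0.407 -0.271]
top white [216.8 209.3] 693.0 [0.479 0.094]
top white [122.3 192.4] 325.0 [0.524 0.396]
top white [326.  176.2] 653.0 [ 0.595 -0.251]
top grey [156.8 235.5] 135.0 [0.391 0.277]
top grey [281.3 217.1] 223.0 [ 0.46  -0.109]
top grey [216.7 209.3] 48.5 [0.479 0.094]
top grey [434.9 206.6] 260.0 [ 0.506 -0.604]
top grey [173.9 175.2] 286.5 [0.585 0.235]
side blue [379.2 315.4] 186.0 [ 0.539 -0.42 ]
side blue [358.6 300.3] 139.5 [ 0.528 -0.371]
side blue [309.6 197.2] 293.0 [ 0.639 -0.079]
side blue [276.2 161.8] 155.0 [0.651 0.087]
side red [373.4 298.9] 247.0 [ 0.557 -0.387]
side red [188.5 126.1] 51.0 [0.521 0.39 ]
side red [ 49.3 110.4] 55.0 [0.177 0.733]
side grey [430.4 380.4] 82.5 [ 0.521 -0.561]
side grey [341.5 251.5] 1093.5 [ 0.587 -0.258]
side grey [260.9 232.6] 269.5 [ 0.461 -0.101]
side grey [225.7 187. ] 703.5 [0.473 0.084]
side grey [166.2 155.1] 123.0 [0.398 0.301]
side grey [228.9 141.6] 220.0 [0.586 0.247]
side grey [188.8 127.2] 445.0 [0.519 0.384]
```

View pics/crop.png

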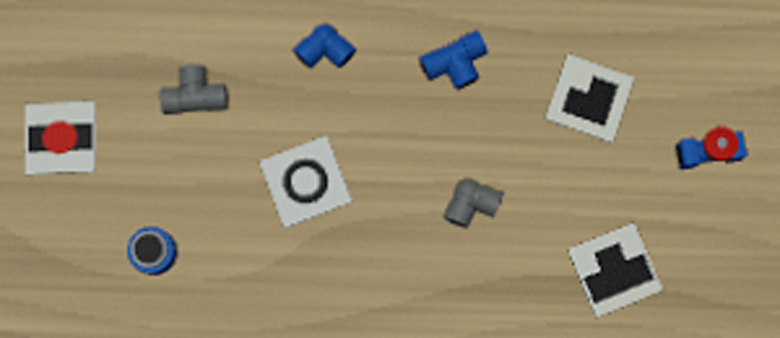

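```bash
cat > meas.py <<'E'
from h import *
def near(bl,p,r=14): 
    return min(bl,key=lambda b:np.hypot(*(np.array(b[2])-p)))
def ctr(c): return np.array(cv2.fitEllipse(c.reshape(-1,1,2))[0])
def rect(n,pts,z):
    w=plane(n,pts,z); (cx,cy),s,_=r=cv2.minAreaRect((w*1000).astype(np.float32)); b=cv2.boxPoints(r)/1000
    return np.array([cx,cy])/1000,np.array(s),b,w
if __name__=="__main__":
    I={n:cv2.imread(f"pics/{n}0.png")[...,::-1].copy() for n in("top","side")}
    L={n:(cv2.cvtColor(I[n],cv2.COLOR_RGB2HSV)[...,1]<75) for n in I}
    print("tiles")
    for nm,g in dict(valve=(.524,.396),adapter=(.479,.094),elbow=(.59,-.253),tee=(.39,-.28)).items():
        q={}
        for n in I:
            m=L[n]|masks(I[n])["red"]; b=near(blobs(m,150),pix(n,[[*g,.006]])[0])
            c,s,bx,_=rect(n,b[0],.006); q[n]=pix(n,[[*c,.006]])[0]; print(nm,n,c.round(4),s.round(1))
        P,e=tri(q["top"],q["side"]); print("  tri",P.round(4),e.round(1))
    print("fittings")
    for nm,g in dict(elbow=(.647,.08),tee=(.637,-.083)).items():
        q={}
        for n in I:
            b=near(blobs(masks(I[n])["blue"]),pix(n,[[*g,.017]])[0])
            c,s,bx,w=rect(n,b[0],.017); q[n]=b[2]; m=plane(n,b[1],.017).mean(0)
            print(nm,n,c.round(4),s.round(1),"edge angs",np.degrees(np.arctan2(*(bx[1]-bx[0])[::-1])).round(1),np.linalg.norm(bx[1]-bx[0]).round(3),"centroid-off",(m-c).round(4))
        P,e=tri(q["top"],q["side"]); print("  tri",P.round(4),e.round(1))
    q={n:ctr(near(blobs(masks(I[n])["red"]),pix(n,[[.54,-.395,.066]])[0])[0]) for n in I}
    print("wheel",*[x.round(4) if hasattr(x,'round') else x for x in tri(q["top"],q["side"])],[plane(n,[q[n]],.064)[0].round(4) for n in I])
    b={n:near(blobs(L[n],40),pix(n,[[.385,.275,.044]])[0]) for n in I}
    q={n:ctr(b[n][0]) for n in I}
    print("ring",*tri(q["top"],q["side"]),[plane(n,[q[n]],.044)[0].round(4) for n in I],[b[n][3] for n in I])
    for nm,g in dict(gelbow=(.461,-.105),gtee=(.585,.24)).items():
        for n in I: print(nm,n,rect(n,near(blobs(L[n],40),pix(n,[[*g,.017]])[0])[0],.017)[:2])
E
python3 meas.py
```

```text
tiles
valve top [0.5259 0.3991] [91.4 88.1]
valve side [0.5265 0.4005] [ 95.4 101.3]
  tri [0.5257 0.3987 0.0074] 0.0
adapter top [0.4804 0.0927] [91.3 91.4]
adapter side [0.4803 0.095 ] [95.6 93.7]
  tri [0.4796 0.0927 0.0086] 0.2
elbow top [ 0.5944 -0.2542] [89.7 91.8]
elbow side [ 0.5942 -0.2512] [93.2 90.1]
  tri [ 0.5928 -0.253   0.0096] 0.3
tee top [ 0.3833 -0.2834] [89.8 91. ]
tee side [ 0.3822 -0.281 ] [91.9 90.8]
  tri [ 0.3822 -0.2824  0.0088] 0.4
fittings
elbow top [0.6429 0.0754] [53.4 53.2] edge angs -42.2 0.053 centroid-off [0.0043 0.0008]
elbow side [0.6475 0.0861] [56.9 50.9] edge angs -37.8 0.051 centroid-off [0.0037 0.0013]
  tri [0.6429 0.0759 0.0299] 0.3
tee top [ 0.631  -0.0893] [53.7 80.2] edge angs -62.4 0.08 centroid-off [0.0044 0.0023]
tee side [ 0.6346 -0.0806] [55.2 81.3] edge angs -61.9 0.081 centroid-off [0.0048 0.0017]
  tri [ 0.6323 -0.0862  0.0279] 0.1
wheel [ 0.5292 -0.3991  0.0669] 0.2715 [array([ 0.5302, -0.4003]), array([ 0.5304, -0.3982])]
ring [0.39066276 0.27783027 0.01726001] 0.25282063199119714 [array([0.3888, 0.2723]), array([0.3805, 0.2483])] [136.0, 374.5]
gelbow top (array([ 0.45568646, -0.11055013]), array([57.45254898, 58.16939545]))
gelbow side (array([ 0.45448419, -0.109595  ]), array([73.30618286, 59.84985352]))
gtee top (array([0.59112952, 0.23554515]), array([61.68560791, 83.07115936]))
gtee side (array([0.57946136, 0.23965959]), array([104.90484619,  77.80577087]))
```

```bash
cat > d.py <<'E'
import sys,numpy as np
from bench import ctrl
from scipy.spatial.transform import Rotation as R
# usage: d.py x y z [tool-y angle deg]: prints shift/turn in tool axes to go there
a=list(map(float,sys.argv[1:])); s=ctrl.observe(); T=s["tool_rot"]
y=a[3] if len(a)>3 else np.degrees(np.arctan2(T[1,1],T[0,1]))
t=np.radians(y); Y=[np.cos(t),np.sin(t),0]; Z=[0,0,-1]; G=np.c_[np.cross(Y,Z),Y,Z]
d=T.T@(np.array(a[:3])-s["tool_pos"]); r=R.from_matrix(T.T@G).as_rotvec()
print("d",d.round(4),"r",r.round(4),"rows",np.linalg.norm(d)/.05,np.linalg.norm(r)/.15,"yang",y.__round__(1))
E
python3 d.py .388 .271 .15
python3 - <<'E'
from meas import *
for n in("top","side"):
    im=cv2.imread(f"pics/{n}0.png")[...,::-1].copy(); g=pix(n,[[.388,.271,.044]])[0]; H=cv2.cvtColor(im,cv2.COLOR_RGB2HSV)
    for b in blobs((H[...,0]>95)&(H[...,0]<130)&(H[...,1]>75),30): 
        if np.hypot(*(b[2]-g))<14: print(n,"body",b[2],b[3],rect(n,b[0],.03)[:2],np.ptp(b[0],axis=0))
    for b in blobs(masks(im)["grey"],30):
        if np.hypot(*(b[2]-g))<14: print(n,"ring",ctr(b[0]),b[3])
E
```

```text
d [-0.3193 -0.25    0.0761] r [-0.0017 -0.0001 -0.    ] rows 8.25182079903162 0.01122160785139056 yang 77.4
top body (np.float64(159.38181818181818), np.float64(236.4181818181818)) 240.0 (array([0.38999417, 0.27070566]), array([52.51398849, 56.19219589])) [18 17]
top ring [156.54605103 235.38922119] 135.0
side body (np.float64(167.83957219251337), np.float64(163.5668449197861)) 155.5 (array([0.38203677, 0.25695035]), array([70.49305725, 51.0395546 ])) [18 17]
side ring [166.28927612 155.24853516] 123.0
```

```bash
python3 - <<'E'
from h import *
print(tri((156.55,235.4),(166.3,155.2)),plane("side",[(166.3,155.2)],.044))
E
R="x"; python3 inch.py '0.085 -0.319 -0.25 0.076 0 0 0;0.085 -0.319 -0.25 0.076 0 0 0;0.085 -0.319 -0.25 0.076 0 0 0;0.085 -0.319 -0.25 0.076 0 0 0;0.085 -0.319 -0.25 0.076 0 0 0;0.085 -0.319 -0.25 0.076 0 0 0;0.085 -0.319 -0.25 0.076 0 0 0;0.085 -0.319 -0.25 0.076 0 0 0;0.085 -0.319 -0.25 0.076 0 0 0;0.085 -0.319 -0.25 0.076 0 0 0' 30; python3 d.py .388 .271 .014
```

```text
(array([0.38901783, 0.27299501, 0.04116303]), np.float64(0.0019364782346501385)) [[0.38798016 0.26975733]]
clock: 1.1
tool_pos: [0.3883, 0.2701, 0.1499]
tool_rot: [[-0.975, 0.223, -0.001], [0.223, 0.975, -0.001], [0.001, -0.001, -1.0]]
force: [-0.4, 0.1, 0.2]
grip_width: 0.0847
grip_force: 0.0
d [0.0004 0.0009 0.1359] r [-0.0009 -0.0011 -0.    ] rows 2.718075383531174 0.009745416439411412 yang 77.1
```

```bash
python3 inch.py '0.085 0 0.001 0.04 0 0 0;0.085 0 0.001 0.08 0 0 0;0.085 0 0.001 0.115 0 0 0;0.085 0 0.001 0.135 0 0 0;0.085 0 0.001 0.135 0 0 0;0.05 0 0.001 0.135 0 0 0;0.05 0 0.001 0.135 0 0 0;0.05 0 0.001 0.135 0 0 0;0.05 0 0.001 0.135 0 0 0;0.05 0 0.001 0.135 0 0 0' 30; python3 d.py .48 .0935 .13 -42
```

```text
clock: 2.1
tool_pos: [0.389, 0.2732, 0.0169]
tool_rot: [[-0.976, 0.219, 0.002], [0.219, 0.976, 0.001], [-0.001, 0.002, -1.0]]
force: [-1.5, 0.8, 6.8]
grip_width: 0.0554
grip_force: 30.0
d [-0.1284 -0.1552 -0.1132] r [ 2.5000e-03 -8.0000e-04  2.0829e+00] rows 4.621289291863942 13.885918903792627 yang -42.0
```

```bash
python3 inch.py '0.05 0 0 -0.04 0 0 0;0.05 0 0 -0.09 0 0 0;0.05 -0.128 -0.155 -0.113 0 0 2.083;0.05 -0.128 -0.155 -0.113 0 0 2.083;0.05 -0.128 -0.155 -0.113 0 0 2.083;0.05 -0.128 -0.155 -0.113 0 0 2.083;0.05 -0.128 -0.155 -0.113 0 0 2.083;0.05 -0.128 -0.155 -0.113 0 0 2.083;0.05 -0.128 -0.155 -0.113 0 0 2.083;0.05 -0.128 -0.155 -0.113 0 0 2.083'; python3 d.py .48 .0935 .13 -42
```

```text
clock: 3.1
tool_pos: [0.4788, 0.0929, 0.1283]
tool_rot: [[-0.142, 0.99, -0.001], [0.99, 0.142, -0.0], [0.0, -0.001, -1.0]]
force: [0.2, 0.1, -1.6]
grip_width: 0.0555
grip_force: 30.0
d [ 0.0005  0.0013 -0.0017] r [-7.000e-04  3.000e-04  8.758e-01] rows 0.04309758944042333 5.838618369271664 yang -42.0
```

```bash
python3 inch.py '0.05 0 0 0 0 0 0.876;0.05 0 0 0 0 0 0.876;0.05 0 0 0 0 0 0.876;0.05 0 0 0 0 0 0.876;0.05 0 0 0 0 0 0.876;0.05 0 0 0 0 0 0.876;0.05 0 0 0 0 0 0.876'; python3 d.py .48 .0935 .022 -42
```

```text
clock: 3.8
tool_pos: [0.4788, 0.0932, 0.1284]
tool_rot: [[0.666, 0.746, -0.001], [0.746, -0.666, -0.0], [-0.0, -0.0, -1.0]]
force: [-0.4, 0.1, -2.5]
grip_width: 0.0554
grip_force: 30.0
d [0.0011 0.0008 0.1064] r [-0.0004  0.0004  0.0047] rows 2.1282526229037315 0.03180840364175829 yang -42.0
```

```bash
python3 inch.py '0.05 0.001 0.001 0.04 0 0 0;0.05 0.001 0.001 0.08 0 0 0;0.05 0.001 0.001 0.1 0 0 0;0.05 0.001 0.001 0.105 0 0 0;0.05 0.001 0.001 0.106 0 0 0;0.05 0.001 0.001 0.106 0 0 0'
```

```text
clock: 4.4
tool_pos: [0.4806, 0.0934, 0.0229]
tool_rot: [[0.662, 0.75, 0.0], [0.75, -0.662, 0.0], [0.0, 0.0, -1.0]]
force: [0.4, -0.2, -1.2]
grip_width: 0.0555
grip_force: 30.0
```

```bash
python3 inch.py '0.05 0 0 0.001 0 0 0;0.05 0 0 0.001 0 0 0;0.085 0 0 0.001 0 0 0;0.085 0 0 0.001 0 0 0;0.085 0 0 0.001 0 0 0;0.085 0 0 -0.04 0 0 0;0.085 0 0 -0.09 0 0 0;0.085 0 0 -0.09 0 0 0'; python3 d.py .6386 .0553 .1 -42
```

```text
clock: 5.2
tool_pos: [0.4854, 0.0939, 0.1202]
tool_rot: [[0.664, 0.748, 0.012], [0.748, -0.664, 0.001], [0.009, 0.008, -1.0]]
force: [1.1, -0.2, -0.2]
grip_width: 0.0849
grip_force: 0.0
d [0.0726 0.1401 0.022 ] r [ 0.0081 -0.0087  0.0072] rows 3.1860575373748734 0.09295957747295036 yang -42.0
```

```bash
python3 inch.py '0.06 0.073 0.14 0.022 0 0 0;0.06 0.073 0.14 0.022 0 0 0;0.06 0.073 0.14 0.022 0 0 0;0.06 0.073 0.14 0.022 0 0 0;0.06 0.073 0.14 0.022 0 0 0;0.06 0.073 0.14 0.022 0 0 0'; python3 d.py .6386 .0553 .012 -42
python3 - <<'E'
from h import *
im=ctrl.camera("side"); im2=ctrl.camera("top")
a=cv2.resize(im[90:290,130:390],(400,308)); b=cv2.resize(im2[120:280,140:348],(400,308))
cv2.imwrite("pics/c1.png",np.hstack([a,b])[...,::-1])
E
```

```text
clock: 5.8
tool_pos: [0.6328, 0.0554, 0.0905]
tool_rot: [[0.664, 0.748, -0.001], [0.748, -0.664, 0.0], [-0.0, -0.001, -1.0]]
force: [-0.1, -0.3, -0.1]
grip_width: 0.0602
grip_force: 0.0
d [0.0038 0.0045 0.0785] r [-0.0008  0.0005  0.0071] rows 1.5737076050933276 0.04805665573938598 yang -42.0
```

View pics/c1.png

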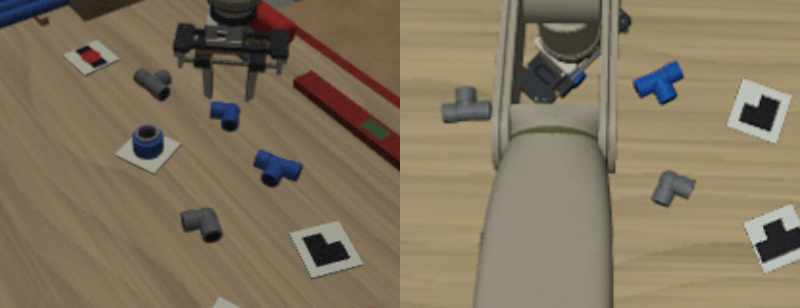

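The side crop shows the adapter at (148,142), standing in the middle of its tile. The open gripper is above the blue elbow at (226,113). The arm hides most of that area in the top view.

```bash
python3 inch.py '0.06 0.004 0.004 0.01 0 0 0;0.06 0.004 0.004 0.045 0 0 0;0.06 0.004 0.004 0.07 0 0 0;0.06 0.004 0.004 0.078 0 0 0;0.06 0.004 0.004 0.078 0 0 0;0.028 0.004 0.004 0.078 0 0 0;0.028 0.004 0.004 0.078 0 0 0;0.028 0.004 0.004 0.078 0 0 0;0.028 0.004 0.004 0.078 0 0 0;0.028 0.004 0.004 0.078 0 0 0' 25
```

```text
clock: 6.9
tool_pos: [0.6401, 0.0554, 0.0138]
tool_rot: [[0.664, 0.748, 0.002], [0.748, -0.664, -0.0], [0.001, 0.001, -1.0]]
force: [-0.3, -0.5, 5.0]
grip_width: 0.0335
grip_force: 25.0
```

```bash
python3 inch.py '0.028 0 0 -0.04 0 0 0;0.028 0 0 -0.09 0 0 0;0.028 0 0 -0.09 0 0 0;0.028 0 0 -0.09 0 0 0'; python3 d.py .5913 -.2729 .1
python3 - <<'E'
from h import *
im=ctrl.camera("side")
cv2.imwrite("pics/c2.png",cv2.resize(im[60:260,180:390],(630,600))[...,::-1])
E
```

```text
clock: 7.3
tool_pos: [0.6408, 0.0555, 0.1049]
tool_rot: [[0.664, 0.748, 0.004], [0.748, -0.664, 0.0], [0.003, 0.003, -1.0]]
force: [-0.3, -0.5, -1.0]
grip_width: 0.0337
grip_force: 25.0
d [-0.2784  0.181   0.0046] r [ 0.003  -0.0028  0.    ] rows 6.641845318965272 0.027314381069672874 yang -41.6
```

View pics/c2.png

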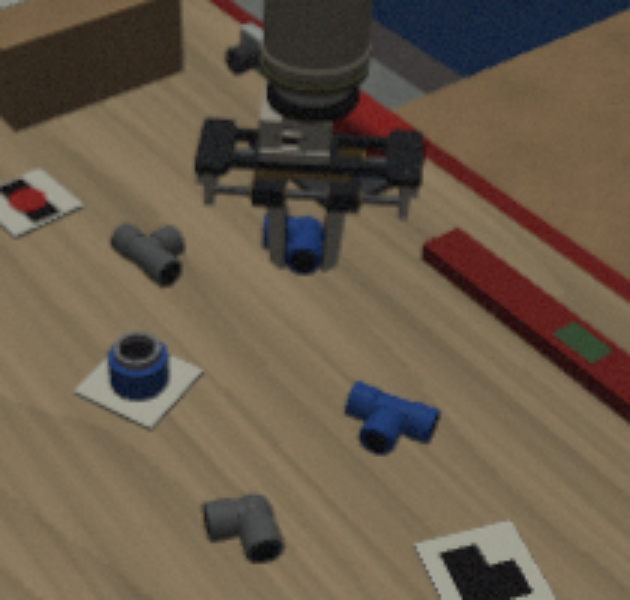

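The blue elbow is held across its collar between the fingers, at about (300,243), and hangs level. The other parts haven't moved.

```bash
python3 inch.py '0.028 -0.278 0.181 0.005 0 0 0;0.028 -0.278 0.181 0.005 0 0 0;0.028 -0.278 0.181 0.005 0 0 0;0.028 -0.278 0.181 0.005 0 0 0;0.028 -0.278 0.181 0.005 0 0 0;0.028 -0.278 0.181 0.005 0 0 0;0.028 -0.278 0.181 0.005 0 0 0;0.028 -0.278 0.181 0.005 0 0 0;0.028 -0.278 0.181 0.005 0 0 0;0.028 -0.278 0.181 0.005 0 0 0'; python3 d.py .5913 -.2729 .0195
```

```text
clock: 8.35
tool_pos: [0.5894, -0.2711, 0.096]
tool_rot: [[0.663, 0.748, -0.002], [0.748, -0.663, 0.002], [-0.0, -0.003, -1.0]]
force: [0.0, -0.1, -0.5]
grip_width: 0.033
grip_force: 25.0
d [-0.0001  0.0028  0.0765] r [-0.0028  0.0002  0.    ] rows 1.530808918241708 0.018966794145048895 yang -41.6
```

```bash
python3 inch.py '0.028 0 0.003 0.04 0 0 0;0.028 0 0.003 0.065 0 0 0;0.028 0 0.003 0.075 0 0 0;0.028 0 0.003 0.077 0 0 0;0.028 0 0.003 0.077 0 0 0;0.028 0 0.003 0.077 0 0 0'
```

```text
clock: 8.95
tool_pos: [0.593, -0.2742, 0.0216]
tool_rot: [[0.663, 0.748, 0.001], [0.748, -0.663, -0.001], [0.0, 0.001, -1.0]]
force: [-0.8, 0.0, -0.4]
grip_width: 0.0334
grip_force: 25.0
```

```bash
python3 inch.py '0.028 0 0 0.002 0 0 0;0.028 0 0 0.003 0 0 0;0.028 0 0 0.003 0 0 0;0.028 0 0 0.003 0 0 0' ; python3 inch.py '0.055 0 0 0 0 0 0;0.055 0 0 0 0 0 0;0.055 0 0 0 0 0 0;0.055 0 0 -0.03 0 0 0;0.055 0 0 -0.08 0 0 0;0.055 0 0 -0.09 0 0 0;0.055 0 0 -0.09 0 0 0'; python3 d.py .6146 -.0962 .1 -62
```

```text
clock: 9.35
tool_pos: [0.593, -0.2749, 0.0189]
tool_rot: [[0.664, 0.748, 0.001], [0.748, -0.664, -0.001], [0.0, 0.001, -1.0]]
force: [-1.5, 0.8, 5.7]
grip_width: 0.0331
grip_force: 25.0
clock: 10.05
tool_pos: [0.5944, -0.2759, 0.1113]
tool_rot: [[0.664, 0.748, 0.006], [0.748, -0.664, -0.003], [0.001, 0.006, -1.0]]
force: [0.7, 0.8, -0.4]
grip_width: 0.0553
grip_force: 0.0
d [ 0.1477 -0.1043  0.0109] r [ 0.0059 -0.0024  0.3561] rows 3.6228149921362744 2.374236103037028 yang -62.0
```

```bash
python3 inch.py '0.06 0.148 -0.104 0.011 0 0 0.356;0.06 0.148 -0.104 0.011 0 0 0.356;0.06 0.148 -0.104 0.011 0 0 0.356;0.06 0.148 -0.104 0.011 0 0 0.356;0.06 0.148 -0.104 0.011 0 0 0.356;0.06 0.148 -0.104 0.011 0 0 0.356;0.06 0.148 -0.104 0.011 0 0 0.356;0.06 0.148 -0.104 0.011 0 0 0.356'; python3 d.py .6146 -.0962 .012 -62
python3 - <<'E'
from h import *
im=ctrl.camera("side")
cv2.imwrite("pics/c3.png",cv2.resize(im[110:310,200:410],(630,600))[...,::-1])
E
```

```text
clock: 10.85
tool_pos: [0.6124, -0.0963, 0.0961]
tool_rot: [[0.884, 0.468, -0.001], [0.468, -0.884, -0.0], [-0.001, -0.0, -1.0]]
force: [-0.6, 0.4, -0.7]
grip_width: 0.0597
grip_force: 0.0
d [0.002  0.001  0.0841] r [-0.0002  0.0006 -0.0015] rows 1.6834093918554278 0.010932479654938878 yang -62.0
```

View pics/c3.png

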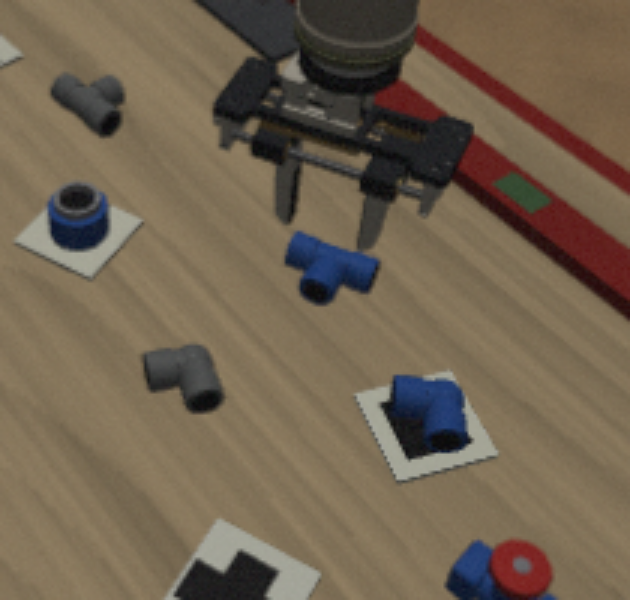

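The elbow lies flat on its tile at about (430,412). The gripper stands over the blue tee at (330,268).

```bash
python3 inch.py '0.06 0.002 0.001 0.03 0 0 0;0.06 0.002 0.001 0.06 0 0 0;0.06 0.002 0.001 0.078 0 0 0;0.06 0.002 0.001 0.084 0 0 0;0.06 0.002 0.001 0.084 0 0 0;0.028 0.002 0.001 0.084 0 0 0;0.028 0.002 0.001 0.084 0 0 0;0.028 0.002 0.001 0.084 0 0 0;0.028 0.002 0.001 0.084 0 0 0;0.028 0.002 0.001 0.084 0 0 0' 25
```

```text
clock: 11.9
tool_pos: [0.6157, -0.095, 0.0136]
tool_rot: [[0.883, 0.47, 0.002], [0.47, -0.883, -0.0], [0.001, 0.001, -1.0]]
force: [-1.0, 0.4, 4.7]
grip_width: 0.0337
grip_force: 25.0
```

```bash
python3 inch.py '0.028 0 0 -0.04 0 0 0;0.028 0 0 -0.08 0 0 0;0.028 0 0 -0.09 0 0 0;0.028 0 0 -0.09 0 0 0'; python3 d.py .369 -.29 .1
```

```text
clock: 12.3
tool_pos: [0.6169, -0.0952, 0.1054]
tool_rot: [[0.883, 0.47, 0.005], [0.47, -0.883, -0.001], [0.004, 0.003, -1.0]]
force: [-0.0, 0.3, -1.4]
grip_width: 0.0335
grip_force: 25.0
d [-0.3103  0.0555  0.0045] r [ 0.0033 -0.0037  0.    ] rows 6.30546210609719 0.03284505512572006 yang -62.0
```

```bash
python3 inch.py '0.028 -0.31 0.055 0.005 0 0 0;0.028 -0.31 0.055 0.005 0 0 0;0.028 -0.31 0.055 0.005 0 0 0;0.028 -0.31 0.055 0.005 0 0 0;0.028 -0.31 0.055 0.005 0 0 0;0.028 -0.31 0.055 0.005 0 0 0;0.028 -0.31 0.055 0.005 0 0 0;0.028 -0.31 0.055 0.005 0 0 0;0.028 -0.31 0.055 0.005 0 0 0;0.028 -0.31 0.055 0.005 0 0 0'; python3 d.py .369 -.29 .0195
```

```text
clock: 13.3
tool_pos: [0.3675, -0.288, 0.0967]
tool_rot: [[0.882, 0.47, -0.001], [0.47, -0.882, 0.001], [-0.0, -0.001, -1.0]]
force: [-0.2, 1.0, 0.0]
grip_width: 0.0336
grip_force: 25.0
d [0.0004 0.0026 0.0772] r [-0.0015  0.0001  0.    ] rows 1.5458014773969935 0.009986561103502285 yang -61.9
```

```bash
python3 inch.py '0.028 0 0.002 0.04 0 0 0;0.028 0 0.002 0.065 0 0 0;0.028 0 0.002 0.075 0 0 0;0.028 0 0.002 0.078 0 0 0;0.028 0 0.002 0.079 0 0 0;0.028 0 0.002 0.079 0 0 0;0.028 0 0.002 0.079 0 0 0'
```

```text
clock: 14.0
tool_pos: [0.3689, -0.2909, 0.0193]
tool_rot: [[0.883, 0.47, 0.001], [0.47, -0.883, -0.001], [0.0, 0.001, -1.0]]
force: [0.1, 0.2, -0.1]
grip_width: 0.0329
grip_force: 25.0
```

```bash
python3 inch.py '0.055 0 0 0 0 0 0;0.055 0 0 0 0 0 0;0.055 0 0 0 0 0 0;0.055 0 0 -0.03 0 0 0;0.055 0 0 -0.08 0 0 0;0.055 0 0 -0.12 0 0 0;0.07 0 0 -0.12 0 0 0;0.07 0 0 -0.12 0 0 0'; python3 d.py .5297 -.3993 .125
```

```text
clock: 14.8
tool_pos: [0.3688, -0.2915, 0.1399]
tool_rot: [[0.883, 0.469, 0.002], [0.469, -0.883, -0.002], [0.001, 0.003, -1.0]]
force: [-0.5, -0.3, 0.2]
grip_width: 0.0664
grip_force: 0.0
d [0.0914 0.1706 0.0156] r [ 0.0031 -0.001   0.    ] rows 3.884138072402315 0.021427311657424054 yang -62.0
```

```bash
python3 inch.py '0.07 0.091 0.171 0.016 0 0 0;0.07 0.091 0.171 0.016 0 0 0;0.07 0.091 0.171 0.016 0 0 0;0.07 0.091 0.171 0.016 0 0 0;0.07 0.091 0.171 0.016 0 0 0;0.07 0.091 0.171 0.016 0 0 0;0.07 0.091 0.171 0.016 0 0 0'; python3 d.py .5297 -.3993 .049
python3 - <<'E'
from h import *
im=ctrl.camera("side")
cv2.imwrite("pics/c4.png",cv2.resize(im[174:374,210:420],(630,600))[...,::-1])
E
```

```text
clock: 15.5
tool_pos: [0.5276, -0.3981, 0.1214]
tool_rot: [[0.883, 0.47, -0.002], [0.47, -0.883, 0.001], [-0.001, -0.002, -1.0]]
force: [-0.0, 0.7, 0.7]
grip_width: 0.0698
grip_force: 0.0
d [0.0014 0.0022 0.0724] r [-0.0022  0.0009  0.    ] rows 1.4483188741629862 0.01577178785895492 yang -62.0
```

View pics/c4.png

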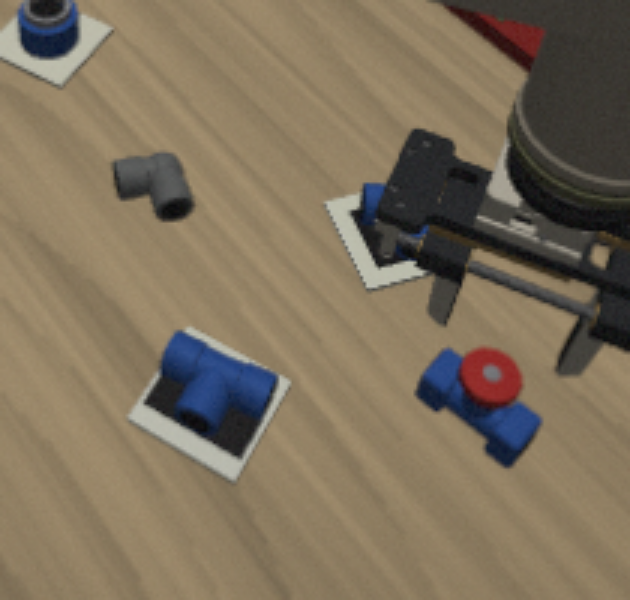

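The tee lies flat on its tile at about (212,385). The gripper straddles the red handwheel at (490,375).

```bash
python3 inch.py '0.07 0.001 0.002 0.03 0 0 0;0.07 0.001 0.002 0.055 0 0 0;0.07 0.001 0.002 0.068 0 0 0;0.07 0.001 0.002 0.072 0 0 0;0.07 0.001 0.002 0.072 0 0 0;0.035 0.001 0.002 0.072 0 0 0;0.035 0.001 0.002 0.072 0 0 0;0.035 0.001 0.002 0.072 0 0 0;0.035 0.001 0.002 0.072 0 0 0;0.035 0.001 0.002 0.072 0 0 0' 35; python3 inch.py '0.035 0 0 -0.04 0 0 0;0.035 0 0 -0.08 0 0 0;0.035 0 0 -0.09 0 0 0;0.035 0 0 -0.09 0 0 0;0.035 0 0 -0.09 0 0 0'; python3 d.py .526 .3995 .14
```

```text
clock: 16.55
tool_pos: [0.5309, -0.4005, 0.0513]
tool_rot: [[0.883, 0.47, 0.001], [0.47, -0.883, -0.001], [0.0, 0.001, -1.0]]
force: [-0.4, 0.4, 4.1]
grip_width: 0.0413
grip_force: 35.0
clock: 17.05
tool_pos: [0.5299, -0.3997, 0.1387]
tool_rot: [[0.883, 0.47, -0.002], [0.47, -0.883, 0.001], [-0.001, -0.002, -1.0]]
force: [-0.0, 0.2, -3.0]
grip_width: 0.041
grip_force: 35.0
d [ 3.719e-01 -7.074e-01 -1.000e-04] r [-0.0021  0.0008  0.    ] rows 15.983639264590686 0.015072425055766617 yang -62.0
```

```bash
python3 inch.py '0.035 0.372 -0.707 0 0 0 0;0.035 0.372 -0.707 0 0 0 0;0.035 0.372 -0.707 0 0 0 0;0.035 0.372 -0.707 0 0 0 0;0.035 0.372 -0.707 0 0 0 0;0.035 0.372 -0.707 0 0 0 0;0.035 0.372 -0.707 0 0 0 0;0.035 0.372 -0.707 0 0 0 0;0.035 0.372 -0.707 0 0 0 0;0.035 0.372 -0.707 0 0 0 0'; python3 d.py .526 .3995 .14
```

```text
clock: 18.05
tool_pos: [0.5262, 0.1015, 0.1378]
tool_rot: [[0.883, 0.469, -0.004], [0.469, -0.883, -0.0], [-0.004, -0.002, -1.0]]
force: [1.4, 0.2, -1.6]
grip_width: 0.0409
grip_force: 35.0
d [ 0.1397 -0.2632 -0.0024] r [-0.0016  0.004   0.    ] rows 5.959712073188844 0.02862449573555208 yang -62.0
```

```bash
python3 inch.py '0.035 0.14 -0.263 0 0 0 0;0.035 0.14 -0.263 0 0 0 0;0.035 0.14 -0.263 0 0 0 0;0.035 0.14 -0.263 0 0 0 0;0.035 0.14 -0.263 0 0 0 0;0.035 0.14 -0.263 0 0 0 0;0.035 0.14 -0.263 0 0 0 0;0.035 0.14 -0.263 0 0 0 0;0.035 0.14 -0.263 0 0 0 0'; python3 d.py .526 .3995 .0573
```

```text
clock: 18.95
tool_pos: [0.5276, 0.3962, 0.1384]
tool_rot: [[0.883, 0.469, -0.003], [0.469, -0.883, -0.002], [-0.004, 0.001, -1.0]]
force: [0.4, 0.1, -1.6]
grip_width: 0.041
grip_force: 35.0
d [ 0.0004 -0.0037  0.0811] r [ 0.0008  0.0036 -0.    ] rows 1.6230401154890761 0.024569606993960522 yang -62.0
```

```bash
python3 inch.py '0.035 0 -0.003 0.03 0 0 0;0.035 0 -0.003 0.06 0 0 0;0.035 0 -0.003 0.074 0 0 0;0.035 0 -0.003 0.079 0 0 0;0.035 0 -0.003 0.081 0 0 0;0.035 0 -0.003 0.081 0 0 0;0.035 0 -0.003 0.081 0 0 0'
```

```text
clock: 19.65
tool_pos: [0.5281, 0.4008, 0.0615]
tool_rot: [[0.883, 0.469, 0.002], [0.469, -0.883, 0.001], [0.003, -0.0, -1.0]]
force: [0.4, 0.9, -2.4]
grip_width: 0.0408
grip_force: 35.0
```

```bash
python3 inch.py '0.035 0 0.001 0.002 0 0 0;0.035 0 0.001 0.003 0 0 0;0.035 0 0.001 0.004 0 0 0;0.035 0 0.001 0.004 0 0 0;0.035 0 0.001 0.004 0 0 0'
```

```text
clock: 20.15
tool_pos: [0.5283, 0.3999, 0.0573]
tool_rot: [[0.883, 0.47, 0.002], [0.47, -0.883, 0.001], [0.002, 0.0, -1.0]]
force: [-0.9, -1.9, 6.2]
grip_width: 0.0417
grip_force: 35.0
```

Contact. I'll release, lift, and back away to the left so the cameras can see.

```bash
python3 inch.py '0.075 0 0 0 0 0 0;0.075 0 0 0 0 0 0;0.075 0 0 0 0 0 0;0.075 0 0 0 0 0 0;0.075 0 0 -0.03 0 0 0;0.075 0 0 -0.08 0 0 0;0.075 0 0 -0.13 0 0 0;0.075 0 0 -0.17 0 0 0'; python3 d.py .13 .585 .227
```

```text
clock: 20.95
tool_pos: [0.5279, 0.3996, 0.229]
tool_rot: [[0.883, 0.47, 0.002], [0.47, -0.883, 0.001], [0.002, -0.0, -1.0]]
force: [-0.1, 1.2, 0.5]
grip_width: 0.0753
grip_force: 0.0
d [-0.2643 -0.3505  0.0014] r [-0.0002 -0.0023 -0.    ] rows 8.779030663917448 0.015524059610851598 yang -62.0
```

```bash
python3 inch.py '0.075 -0.264 -0.35 0 0 0 0;0.075 -0.264 -0.35 0 0 0 0;0.075 -0.264 -0.35 0 0 0 0;0.075 -0.264 -0.35 0 0 0 0;0.075 -0.264 -0.35 0 0 0 0;0.075 -0.264 -0.35 0 0 0 0;0.075 -0.264 -0.35 0 0 0 0;0.075 -0.264 -0.35 0 0 0 0;0.075 -0.264 -0.35 0 0 0 0;0.075 -0.264 -0.35 0 0 0 0'
cat > chk.py <<'E'
from meas import *
I={n:ctrl.camera(n) for n in("top","side")}
T=dict(valve=(.526,.3995),adapter=(.48,.0935),elbow=(.594,-.253),tee=(.383,-.2825))
for nm in("elbow","tee"):
    for n in I:
        b=near(blobs(masks(I[n])["blue"]),pix(n,[[*T[nm],.031]])[0]); c,s,_,_=rect(n,b[0],.031)
        print(nm,n,((c-T[nm])*1000).round(1),s.round(1))
for n in I:
    b=near(blobs(masks(I[n])["red"],30),pix(n,[[*T["valve"],.07]])[0]); print("valve",n,((plane(n,[ctr(b[0])],.07)[0]-T["valve"])*1000).round(1))
b=near(blobs(masks(I["top"])["blue"]),pix("top",[[*T["adapter"],.036]])[0]); c,s,_,_=rect("top",b[0],.036); print("adapter",((c-T["adapter"])*1000).round(1),s.round(1))
a=cv2.resize(I["top"][140:270,100:400],(780,338)); s=cv2.resize(I["side"][90:340,130:410],(290,260))
cv2.imwrite("pics/f.png",a[...,::-1]); cv2.imwrite("pics/fs.png",cv2.resize(I["side"][90:340,130:410],(672,600))[...,::-1])
E
python3 chk.py
```

```text
clock: 21.95
tool_pos: [0.1253, 0.5859, 0.2255]
tool_rot: [[0.88, 0.474, -0.002], [0.474, -0.88, 0.001], [-0.001, -0.001, -1.0]]
force: [0.5, -0.6, -0.3]
grip_width: 0.0751
grip_force: 0.0
elbow top [-0.7 -0. ] [54.2 54.8]
elbow side [-0.1  2.5] [54.6 52.4]
tee top [ 0.7 -2. ] [54.7 80.3]
tee side [-1.   1.1] [53.4 81. ]
valve top [ 0.9 -1.8]
valve side [2. 3.]
adapter [-1.4 -1.8] [53.3 49.6]
```

View pics/f.png

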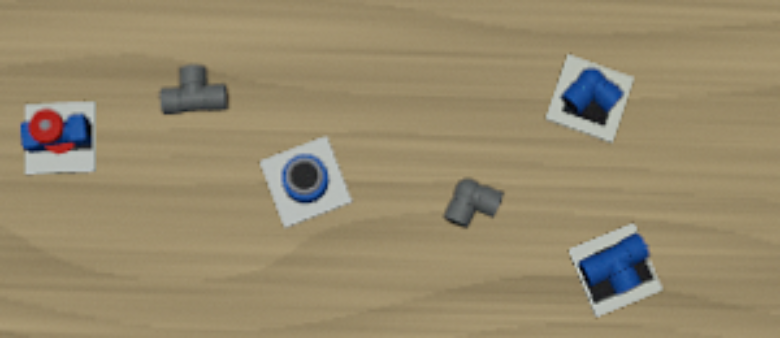

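View pics/fs.png

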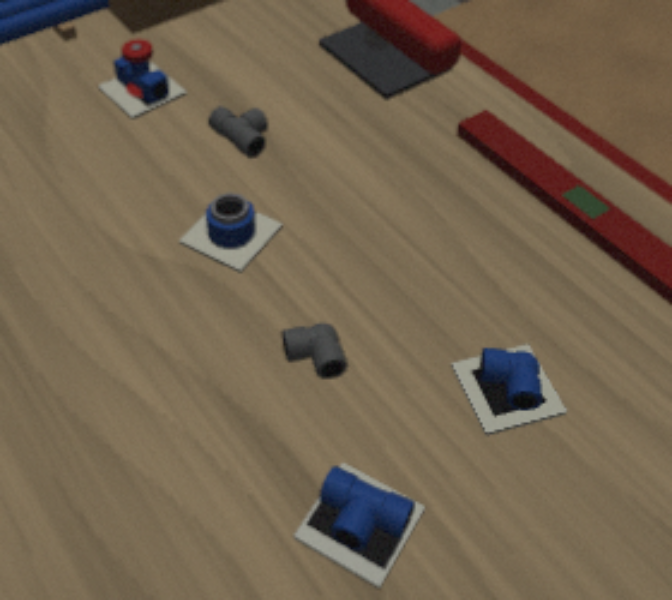

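All four blue fittings lie flat on their own tiles: valve (55,132), adapter (304,179), elbow (592,95) and tee (618,265) in the top crop. Each measures within about 4 mm of its tile's centre, and the grey parts haven't moved.

```bash
python3 -c "
from bench import ctrl
print(ctrl.job_done())"
```

```text
the job is handed in; nothing more can be done
None
```

I placed all four blue fittings flat on their matching tiles, each measured within about 4 mm of the tile's centre; the grey elbow and tee look unmoved, and I handed the job in at about 22 s (the hand-in returned no verdict).

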